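# Hold a sprung clip open over a shelf card

### The arm

A 6-joint arm with a two-finger parallel gripper is mounted at the origin on the work surface. World frame = base frame: x ahead of the robot, y to its left, z up, the work surface at z = 0. Lengths are in m, angles in degrees, forces in N, time in s.
With the tool pointing down it reaches from about 0.375 to 0.9 m from the base axis. Payload 3.1 kg.
Tool frame: the origin (TCP) lies at the very end of the fingers, on their centre line; the grasp point (between the pads) lies 19 mm behind it; z points along the fingers, y is the line along which they close (so a half turn about z gives the same grasp; the last joint's range is limited). The gripper opens to 85 mm and grips with 20 to 120 N. Pads are 22 mm wide; open, the fingers measure 114 mm over their backs; the gripper's body (76 mm by 85 mm) begins 54 mm behind the grasp point. The pads swing forward as they close: fully open they stand 13 mm farther back than shut.
Start: joints at [-73.539, 30.224, 82.088, -0, 67.689, -10.227], TCP at [0.281, -0.558, 0.231] pointing down, gripper open.
Joint ranges: [-176.69, 176.69], [-43.24, 126.21], [12.49, 139.97], [-82, 262], [0, 151.66], [-163.58, 163.58]. Speed limits (degrees/s): [159.86, 159.86, 180, 180, 180, 180].

### API

Orientations are given as [roll, pitch, yaw] about the fixed x, y, z axes, in that order (R = Rz(yaw) Ry(pitch) Rx(roll)).
In Python, from workcell import status, vision, close_job gives the robot as it stands.
- The arm moves only by the shell command python3 -m inch 'ROWS' [FORCE]. ROWS is JSON, a list of rows, each an object with "linear": the shift along the tool's x, y, z in mm, a list of three; "turn": the turn about the tool's z in degrees; "gripper": the finger opening in mm, from 0 to 85.4. In form: [{"linear": [x, y, z], "turn": turn, "gripper": gripper}, ...]. A call has 1 to 12 rows; each row is the pose to reach, as a shift and turn from the pose commanded when the call began, along the tool's axes at that moment; what a row does not reach only later rows make up. A row lasts 1/10 s, in which the tool goes at most 50 mm and 8.59 degrees, less where a joint would pass 70% of its speed; a pose out of reach is approached as far as the arm can. A call with a gripper value outside its range is refused whole. The fingers move at their own pace and stop on an object; FORCE is the grip in N (left out, the last holds). Time passes only in rows, so rows that repeat a pose let the fingers close. It gives the time, the measured TCP pose, the force, the opening and the grip force at its end, in the units of the state.
- status.sense(): the state, without advancing time (a new reading comes with each control period).
- vision.camera(name): name is "scene" or "top" or "wrist"; returns the picture (384x512x3 uint8, red, green, blue); there is no depth.
- vision.camera_model(name): a dict with "K" (3x3 intrinsics, pixels), "position" and "attitude" of the camera in the world; the wrist camera has in their place "hand_eye" (4x4, takes a point from camera to tool coordinates, whose origin is the TCP and whose axes are the flange's). Camera axes: x right, y up, looking along -z (the intrinsics and any distortion apply to the point x, -y, -z); pixel columns grow to the right and rows downward; lengths in m; the calibration is good to about 2 mm. The wrist camera is an equidistant fisheye: a pixel r from the principal point sees the ray r / f radians off the axis. A picture is of the moment at which its call begins: read the wrist's pose just before it. camera_model takes no time and is no camera call.
- close_job(): hands the job in; it is judged then, once.
The state is a dict: "t": time; "qpos": joint angles; "joint_velocities": joint speeds; "tau": joint torques, N m; "position": TCP position; "tool_rot": TCP orientation; "ft_force": force on the tool from outside, world axes, zero at the start; "torque": the same for the moment, N m; "finger_gap": opening from 0.0 (shut) to 1.0 (fully open); "grip_force": force on a finger pad.
Only numpy, scipy, OpenCV 4.12 (cv2) and the standard library are available. Lean on these libraries where they do the work, as an engineer would, in place of code of your own. Each camera call takes 0.05 s, during which the arm holds its last target. There are 200 camera calls.

### The job

Lift the tall white card out of the black stand and stand it on edge, down on the floor of the one empty slot of the wooden rack (marked by yellow strips), roughly centred along the slot, and let go of it. Then squeeze the tails of the red spring clip to open it, take it off its yellow plate, and hold it wide open astride the middle of the card's top edge, with a jaw well down on each side of the card and the clip not touching it, ready for a slip to be put in. Finish like that, still squeezing the clip and holding it in the air; do not drop the card, and leave the two short cards, the bottle and the carton where they are.

Things in the scene. Friction and masses are not known exactly. Their poses are not given: they have to be found in the camera images.
- card: Loose rigid white card with blue bands, standing on edge: 90 mm long (its x), 6 mm thick (its y), 130 mm tall (its z), about 80 g. Origin: centre of its lower edge. At the start it stands in the black stand, lower edge 10 mm above the table; it may lean up to 0.06 rad.
- card_top (a point): Centre of the card's top edge, 130 mm above its origin; axes as the card's.
- stand: Fixed black single-slot stand, 110 mm long (its x, along the slot), 64 mm wide, 45 mm high; origin under its centre. Slot 8 mm wide, open at both ends, floor 10 mm above the table, the top 8 mm of the mouth flared at 45 degrees.
- rack: Fixed wooden rack, 110 mm long (its x, along the slots), 146 mm wide (its y), 45 mm high; origin under its centre. Three slots at y = -45, 0 and 45 mm, each like the stand's slot (8 mm wide, open-ended, floor 10 mm above the table, flared mouth); two hold short cards.
- tab: The empty slot of the rack: two fixed flat yellow strips (100 x 7 x 1.5 mm) lying on the rack's top, 17 mm either side of the slot. Origin: middle of the slot's floor, 10 mm above the table; x along the slot, y across it, z up.
- post: Fixed clip holder: dark base 80 x 70 x 12 mm with an upright yellow plate 60 mm long (its x), 6 mm thick (its y), top edge 80 mm above the table. Origin under its centre.
- clip: Loose red sprung clip (like a large clothes peg), about 70 g, tails up, jaws down, clamped astride the yellow plate at the start. Origin: middle of its steel pivot pin (radius 5 mm), at the start 94 mm above the table; x along the pin, y from jaw to jaw, z up to the tails. Levers 24 mm wide (x). Squeezing the tails opens the jaws and the clip comes freely off the plate; let go, it snaps shut.
- clip_grip (a point): Point midway between the clip's tails, 36 mm above the pin; axes as the clip's. Tails are flat plates reaching 48 mm above the pin; at the start a V about 50 mm over the outside at the top. Squeezed along y (5 to 10 N on each) they end parallel at a hard stop, 28 mm over the outside, jaws fully open.
- clip_left (a joint): Opening of the lever on the clip's +y side, rad: 0 shut, 0.05 at the start on the plate, 0.28 fully open (hard stop). Spring: 0.2 N m when shut, 0.36 N m when fully open.
- clip_right (a joint): The same for the lever on the clip's -y side.
- clip_left_tip (a point): Inner lower edge of the +y jaw (middle of its 24 mm width), 46 mm below the pin. Fully open, the tips gape 27 mm.
- clip_right_tip (a point): Inner lower edge of the -y jaw.
- short_a: Bystander: loose green short card, 90 x 6 x 70 mm tall, in a rack slot (top about 80 mm above the table). Origin: centre of its lower edge. Leave alone.
- short_b: Bystander: loose orange short card, same size as the green one, in another rack slot. Leave alone.
- bottle: Bystander: loose white bottle with blue cap, radius 30 mm, 130 mm tall; origin under its centre. Leave alone.
- carton: Bystander: loose cardboard carton 60 x 100 x 50 mm tall; origin under its centre. Leave alone.
Mind the look-alikes: they are no part of the job. What is meant by the card is not purple, and is the larger of those in its own colour.

How it is judged:
By the outcome, as a careful person would: the job done as asked, in the order asked, and still so for the second after the job is handed in, while the arm keeps its last pose, push and grip.
It also fails if it takes over 64 s, if anything falls off the work surface, if the arm or the gripper's body presses on something with over 40 N, if the wrist force passes 120 N, or if a joint passes its speed limit or range.

## Working session

There is one attempt and no reset: what is moved stays moved. The work goes in short steps, Python scripts to look and compute and a shell command to move; the robot and the scene stay as the last step left them, time stands still between calls to the robot, and variables do not carry over. Pictures are saved under pics/ and viewed, at most 10 in all, crops included, and the job is handed in when it is done.

```bash
ls; mkdir -p pics; python3 - <<'E'
from workcell import status, vision
import cv2, numpy as np
s=status.sense()
print({k:np.round(v,3).tolist() for k,v in s.items()})
for n in("scene","top","wrist"):
    m=vision.camera_model(n); print(n,{k:(np.round(v,4).tolist() if not isinstance(v,(str,dict)) else v) for k,v in m.items()})
    im=vision.camera(n); np.save(f'pics/{n}0.npy',im); cv2.imwrite(f'pics/{n}0.png',im[...,::-1])
E
```

```text
pics
{'t': 0.0, 'qpos': [-73.539, 30.278, 82.155, 0.0, 67.688, -10.226], 'joint_velocities': [0.035, -0.045, -0.085, 0.036, 0.091, 0.06], 'tau': [0.0, -44.235, -17.802, -0.0, 0.009, -0.0], 'position': [0.281, -0.558, 0.23], 'tool_rot': [-179.88, -0.022, 26.687], 'ft_force': [0.03, 0.665, -0.582], 'torque': [0.026, -0.021, -0.025], 'grip_force': 0.0, 'finger_gap': 0.993}
scene {'K': [[415.3354, 0.0, 255.9989], [0.0, 415.3354, 186.1628], [0.0, 0.0, 1.0]], 'position': [1.062, -0.221, 0.7247], 'attitude': [38.1528, 0.1002, 62.1987]}
top {'K': [[362.2686, 0.0, 257.5895], [0.0, 362.2686, 190.9536], [0.0, 0.0, 1.0]], 'position': [0.4299, 0.0076, 1.0417], 'attitude': [12.3834, -0.1506, -91.664]}
wrist {'K': [[297.3186, 0.0, 254.7096], [0.0, 297.3186, 192.0595], [0.0, 0.0, 1.0]], 'hand_eye': [[-0.0003, 0.9593, 0.2822, 0.0716], [1.0, 0.0003, -0.0002, -0.0008], [-0.0003, 0.2822, -0.9593, -0.1427], [0.0, 0.0, 0.0, 1.0]]}
```

View pics/scene0.png

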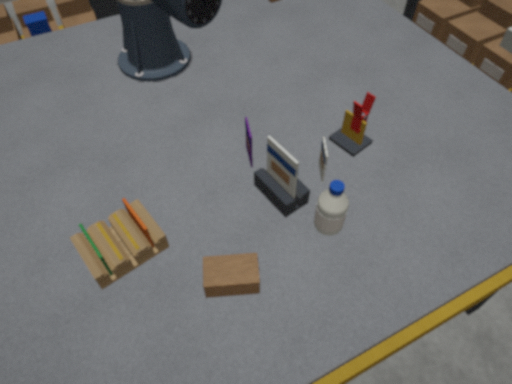

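View pics/top0.png

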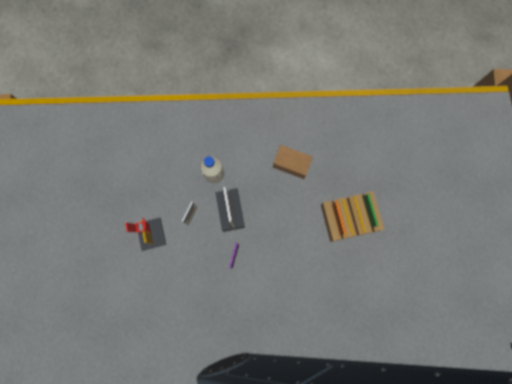

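Scene view: tall white card in the black stand (280,170), a small white look-alike (324,155), a purple one (249,140), clip on its post (355,125), bottle (332,207), carton (231,275), and rack (120,240) with its middle slot empty. In the top view these are: card (229,205), clip (140,228), rack (352,217). Next: rough positions.

```bash
cat > h.py <<'E'
import numpy as np, cv2
from scipy.spatial.transform import Rotation as R
from workcell import status, vision
def cam(name, s=None):
    m=vision.camera_model(name); K=np.array(m["K"])
    if name!="wrist":
        return K,np.array(m["position"]),R.from_euler('xyz',m["attitude"],degrees=True).as_matrix(),False
    H=np.array(m["hand_eye"]); T=R.from_euler('xyz',s["tool_rot"],degrees=True).as_matrix()
    return K,np.array(s["position"])+T@H[:3,3],T@H[:3,:3],True
def rays(c,px):
    K,p,A,fish=c; px=np.atleast_2d(px).astype(float)
    u=(px-K[:2,2])/[K[0,0],K[1,1]]
    if fish:
        r=np.linalg.norm(u,axis=1,keepdims=True)+1e-12
        d=np.hstack([u/r*np.sin(r),np.cos(r)])
    else: d=np.hstack([u,np.ones((len(u),1))])
    return (d*[1,-1,-1])@A.T
def onz(c,px,z):
    d=rays(c,px); return c[1]+d*((z-c[1][2])/d[:,2])[:,None]
def tri(c1,p1,c2,p2):
    M=[];b=[]
    for c,p in((c1,p1),(c2,p2)):
        d=rays(c,p)[0]; d/=np.linalg.norm(d); P=np.eye(3)-np.outer(d,d); M.append(P); b.append(P@c[1])
    x,res,_,_=np.linalg.lstsq(np.vstack(M),np.hstack(b),rcond=None); return x,np.sqrt(res)
def proj(c,X):
    K,p,A,fish=c; d=((np.atleast_2d(X)-p)@A)*[1,-1,-1]
    if fish:
        r=np.linalg.norm(d[:,:2],axis=1,keepdims=True)+1e-12; u=d[:,:2]/r*np.arctan2(r[:,0],d[:,2])[:,None]
    else: u=d[:,:2]/d[:,2:]
    return u*[K[0,0],K[1,1]]+K[:2,2]
def wrist(tag):
    s=status.sense(); im=vision.camera("wrist"); cv2.imwrite(f'pics/{tag}.png',im[...,::-1]); return s,cam("wrist",s),im
def blobs(im,lo,hi,amin=15):
    m=cv2.inRange(cv2.cvtColor(im,cv2.COLOR_RGB2HSV),lo,hi)
    cs,_=cv2.findContours(m,cv2.RETR_EXTERNAL,cv2.CHAIN_APPROX_NONE)
    return sorted([c[:,0,:] for c in cs if cv2.contourArea(c)>=amin],key=lambda c:-cv2.contourArea(c.reshape(-1,1,2)))
def rect(c,pts,z):
    q=onz(c,pts,z)[:,:2]; (x,y),(w,h),a=cv2.minAreaRect((q*1000).astype(np.float32))
    if w<h: w,h,a=h,w,a+90
    return np.round([x,y,w,h,(a+90)%180-90],1)
E
python3 - <<'E'
from h import *
t=cam("top"); 
P={'card':((229,205),.14),'clip':((141,228),.1),'post':((152,234),.012),'rack':((352,217),.045),'small':((188,212),.05),'purp':((235,255),.05),'bottle':((211,165),.12),'carton':((293,162),.05)}
for k,(p,z) in P.items(): print(k,onz(t,p,z).round(3))
im=np.load('pics/top0.npy')
for n,lo,hi,z in (('dark',(0,0,0),(180,120,75),.045),('white',(0,0,170),(180,50,255),.14),('red',(0,150,90),(6,255,255),.12),('wood',(8,90,90),(25,255,255),.045)):
    for b in blobs(im,lo,hi,25)[:6]: print(n,b.mean(0).round(),rect(t,b,z))
E
```

```text
card [[0.593 0.073 0.14 ]]
clip [[0.547 0.305 0.1  ]]
post [[0.539 0.301 0.012]]
rack [[ 0.567 -0.261  0.045]]
small [[0.593 0.193 0.05 ]]
purp [[0.472 0.065 0.05 ]]
bottle [[0.706 0.12  0.12 ]]
carton [[ 0.729 -0.105  0.05 ]]
dark [355. 373.] [ 180.6 -233.4  797.7   70.6   88.3]
dark [234. 211.] [597.7  66.6 107.3  22.6  15.6]
dark [487.  80.] [ 969.  -706.7   64.7   29.4  -52.5]
dark [369. 211.] [ 582.5 -309.4   89.4   10.7   11. ]
dark [509.  85.] [ 953.2 -761.1   66.7   26.9  -10.2]
dark [151. 235.] [537.8 294.2  64.5  14.2   4.5]
white [211. 171.] [683.7 118.1  25.8  16.   89.7]
red [132. 227.] [546.  320.5  34.4  17.9  88.4]
red [145. 226.] [548.3 290.3  32.8  11.7  24.6]
wood [263.  94.] [ 950.2  -13.6 1543.    75.3  -88.4]
wood [358. 216.] [ 571.3 -262.3  147.1  108.   -79.3]
wood [292. 160.] [ 735.6 -103.6   96.5   62.    67.1]
wood [145. 236.] [531.2 313.1  32.7  19.2  -3.7]
```

```bash
python3 -m inch '[{"linear":[100,-35,0],"turn":4,"gripper":85},{"linear":[200,-70,0],"turn":8,"gripper":85},{"linear":[300,-105,0],"turn":12,"gripper":85},{"linear":[392,-136,0],"turn":15.7,"gripper":85},{"linear":[392,-136,0],"turn":15.7,"gripper":85},{"linear":[392,-136,0],"turn":15.7,"gripper":85},{"linear":[392,-136,0],"turn":15.7,"gripper":85},{"linear":[392,-136,0],"turn":15.7,"gripper":85},{"linear":[392,-136,0],"turn":15.7,"gripper":85},{"linear":[392,-136,0],"turn":15.7,"gripper":85},{"linear":[392,-136,0],"turn":15.7,"gripper":85},{"linear":[392,-136,0],"turn":15.7,"gripper":85}]' 40
python3 - <<'E'
from h import *
s,c,im=wrist('w_rack'); print(s['position'],s['tool_rot'],s['t'],proj(c,[.57,-.26,.045]))
E
```

```text
t: 1.35
position: [0.5686, -0.2623, 0.2311]
tool_rot: [-180.0, 0.1, 10.9]
ft_force: [-0.0, -0.4, -0.6]
finger_gap: 0.996
grip_force: 0.0
[ 0.56863258 -0.26230018  0.23112488] [-1.79998087e+02  5.75023202e-02  1.08681804e+01] 1.35 [[253.47973551 168.90828378]]
```

View pics/w_rack.png

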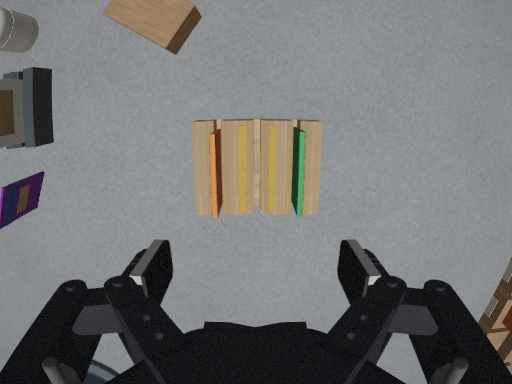

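Rack is centred at (257,168), strips at (242,168) and (273,168) with the empty slot between them at x≈257, orange card to the left, green to the right.

```bash
python3 - <<'E'
from h import *
s=status.sense(); c=cam("wrist",s); im=cv2.imread('pics/w_rack.png')[...,::-1].copy()
hsv=cv2.cvtColor(im,cv2.COLOR_RGB2HSV)
print(hsv[168,205],hsv[168,242],hsv[168,273],hsv[168,230],hsv[168,257],hsv[168,284]); print(im[168,188:330].tolist()[::1][45:90])
for b in blobs(im,(21,120,120),(32,255,255),100): print(b.mean(0).round(1),len(b),rect(c,b,.0465))
for b in blobs(im,(8,60,80),(32,255,255),500): print('wood',b.mean(0).round(1),b.min(0),b.max(0),rect(c,b,.045))
E
```

```text
[ 18  76 172] [ 23 148 186] [ 23 150 185] [ 18  78 170] [ 18  79 171] [ 18  76 178]
[[172, 151, 118], [174, 154, 121], [176, 156, 124], [174, 154, 123], [171, 150, 119], [177, 156, 105], [183, 158, 81], [185, 159, 77], [186, 160, 78], [186, 161, 78], [184, 158, 76], [168, 143, 65], [176, 155, 116], [172, 150, 116], [171, 147, 111], [172, 147, 111], [171, 146, 110], [169, 145, 112], [167, 142, 108], [170, 143, 110], [155, 134, 102], [165, 146, 114], [170, 149, 117], [169, 149, 117], [171, 150, 118], [171, 151, 119], [170, 149, 118], [153, 130, 99], [167, 143, 107], [171, 145, 109], [170, 146, 110], [167, 143, 107], [168, 141, 107], [168, 144, 110], [167, 144, 111], [162, 142, 110], [183, 159, 85], [185, 160, 78], [186, 161, 79], [185, 160, 77], [185, 160, 76], [185, 159, 76], [179, 157, 106], [173, 153, 119], [170, 151, 120]]
[271.6 167.5] 180 [ 574.4 -280.2   98.5    7.1   10.8]
[241.5 167.5] 180 [ 567.9 -246.3   98.5    6.7   10.4]
wood [266.8 166.9] [192 119] [321 218] [ 569.3 -263.9  145.7  115.7  -78.9]
wood [150.2  16.1] [103   0] [195  49] [ 735.9 -102.7  103.4   60.4   67.7]
```

```bash
python3 -m inch '[{"linear":[87,-324,-20],"turn":-3,"gripper":85},{"linear":[87,-324,-20],"turn":-3,"gripper":85},{"linear":[87,-324,-20],"turn":-3,"gripper":85},{"linear":[87,-324,-20],"turn":-3,"gripper":85},{"linear":[87,-324,-20],"turn":-3,"gripper":85},{"linear":[87,-324,-20],"turn":-3,"gripper":85},{"linear":[87,-324,-20],"turn":-3,"gripper":85},{"linear":[87,-324,-20],"turn":-3,"gripper":85},{"linear":[87,-324,-20],"turn":-3,"gripper":85},{"linear":[87,-324,-20],"turn":-3,"gripper":85},{"linear":[87,-324,-20],"turn":-3,"gripper":85}]'
python3 - <<'E'
from h import *
s,c,im=wrist('w_card'); print(s['position'],s['tool_rot'],s['t'])
E
```

```text
t: 2.5
position: [0.5935, 0.0718, 0.2512]
tool_rot: [180.0, 0.0, 13.8]
ft_force: [-0.6, -0.0, -0.9]
finger_gap: 0.995
grip_force: 0.0
[0.59354813 0.07181737 0.2512017 ] [1.79989082e+02 2.28416249e-02 1.38257501e+01] 2.5
```

View pics/w_card.png

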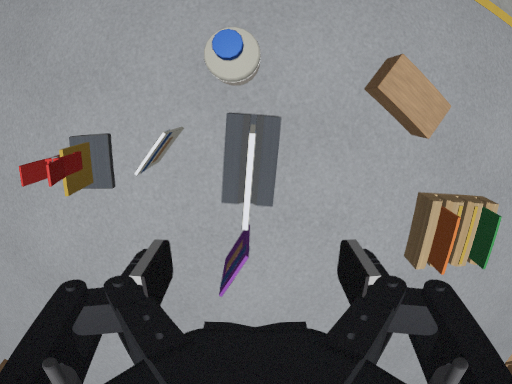

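Card top edge runs from about (253,128) to (245,230), the stand is around (250,160), and the purple look-alike is off the card's near end. Measuring the card and the stand.

```bash
python3 - <<'E'
from h import *
s=status.sense(); c=cam("wrist",s); im=cv2.imread('pics/w_card.png')[...,::-1].copy()
for b in blobs(im,(0,0,190),(180,40,255),100): print('white',b.mean(0).round(1),b.min(0),b.max(0),rect(c,b,.14))
for b in blobs(im,(0,0,30),(180,120,90),500): print('dark',b.mean(0).round(1),b.min(0),b.max(0),rect(c,b,.045))
for b in blobs(im,(125,80,60),(160,255,255),100): print('purple',b.min(0),b.max(0),rect(c,b,.1))
for b in blobs(im,(0,150,90),(6,255,255),100): print('red',b.min(0),b.max(0),rect(c,b,.14))
print(proj(c,[.5935,.0718,.14]))
E
```

```text
white [248.  181.2] [242 133] [254 229] [596.9  79.6  88.8   5.4   9.2]
white [149.1 153.5] [134 133] [164 175] [602.2 173.   48.2   3.2 -26.1]
dark [120.2 334.5] [ 72 286] [166 383] [224.5 252.6 238.1 146.6  29.4]
dark [389.7 334.4] [344 283] [437 383] [ 3.544e+02 -2.585e+02  2.432e+02  1.404e+02 -1.000e-01]
dark [418.1 228.8] [405 193] [432 268] [ 559.7 -176.4  118.3   27.6   11.3]
dark [391.8  96.5] [365  55] [425 137] [715.7 -75.7 111.9  62.2  37.1]
dark [448.2 371.7] [427 357] [468 383] [ 261.2 -463.7  115.1   87.2   83.1]
dark [ 60.7 371.2] [ 42 357] [ 81 383] [ 50.2 394.3 115.1  87.  -55.4]
dark [364.1 264.2] [341 240] [383 297] [ 496.6 -114.9  110.2   44.3   40. ]
dark [242.1 151.4] [228 113] [251 202] [601.2  88.2 109.3  26.3  18.6]
purple [219 231] [248 296] [488.7  73.5  92.3  21.  -16.4]
red [ 19 158] [ 51 185] [555.7 306.   52.6  28.8 -76.8]
red [ 53 152] [ 81 175] [573.9 260.   37.2  20.  -65.7]
[[255.62733141 188.63105551]]
```

```bash
python3 - <<'E'
from h import *
s=status.sense(); c=cam("wrist",s); im=cv2.imread('pics/w_card.png')
q=onz(c,[(227.5,114),(280,117),(272.5,206),(222,203.5)],.045)*1000
print(q.round(1),q.mean(0).round(1)); d=(q[0]+q[1]-q[2]-q[3])/2; print(d, np.degrees(np.arctan2(d[1],d[0])))
e=onz(c,[(252.5,129),(245.5,229)],.14)*1000; d=e[0]-e[1]; print(e, np.linalg.norm(d), np.degrees(np.arctan2(d[1],d[0])))
cv2.imwrite('pics/z_card.png',cv2.resize(im[100:250,190:310],None,fx=4,fy=4,interpolation=cv2.INTER_CUBIC))
E
```

```text
[[647.4 118.5  45. ]
 [658.6  58.3  45. ]
 [550.8  39.3  45. ]
 [539.  101.1  45. ]] [598.9  79.3  45. ]
[108.1255076   18.18504638   0.        ] 9.546922508684258
[[644.03337727  87.00325926 140.        ]
 [553.43069967  71.59568558 140.        ]] 91.9034195000567 9.651191226066397
```

View pics/z_card.png

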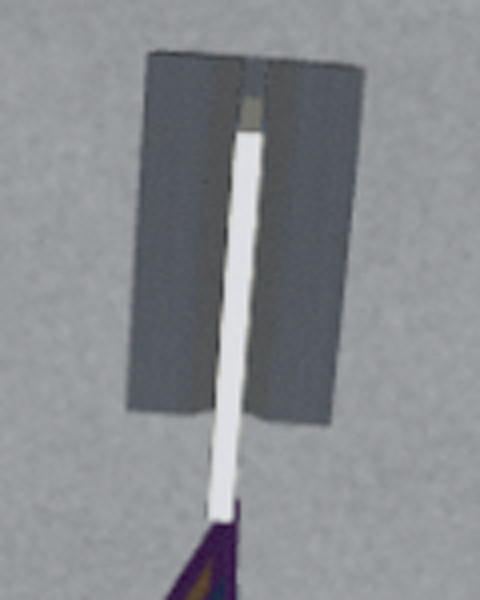

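The card stands upright in the stand (top centre ≈ (597,79.5), stand yaw 9.5°, measured length 90–92 mm as it should be). Descend and grip.

```bash
python3 -m inch '[{"linear":[5.2,-6.6,0],"turn":4.3,"gripper":85},{"linear":[5.2,-6.6,40],"turn":4.3,"gripper":85},{"linear":[5.2,-6.6,80],"turn":4.3,"gripper":85},{"linear":[5.2,-6.6,115],"turn":4.3,"gripper":85},{"linear":[5.2,-6.6,143],"turn":4.3,"gripper":85},{"linear":[5.2,-6.6,143],"turn":4.3,"gripper":85},{"linear":[5.2,-6.6,143],"turn":4.3,"gripper":40},{"linear":[5.2,-6.6,143],"turn":4.3,"gripper":20},{"linear":[5.2,-6.6,143],"turn":4.3,"gripper":10},{"linear":[5.2,-6.6,143],"turn":4.3,"gripper":0},{"linear":[5.2,-6.6,143],"turn":4.3,"gripper":0},{"linear":[5.2,-6.6,143],"turn":4.3,"gripper":0}]' 40
python3 -m inch '[{"linear":[0,0,0],"turn":0,"gripper":0},{"linear":[0,0,0],"turn":0,"gripper":0},{"linear":[0,0,0],"turn":0,"gripper":0},{"linear":[0,0,0],"turn":0,"gripper":0}]'
```

```text
t: 3.75
position: [0.5976, 0.0806, 0.1092]
tool_rot: [179.9, -0.1, 9.7]
ft_force: [-0.8, -2.9, 3.5]
finger_gap: 0.065
grip_force: 39.8
t: 4.15
position: [0.5976, 0.0806, 0.1092]
tool_rot: [179.9, -0.1, 9.7]
ft_force: [-0.9, -3.3, 5.4]
finger_gap: 0.062
grip_force: 39.8
```

```bash
python3 -m inch '[{"linear":[0,0,-10],"turn":0,"gripper":0},{"linear":[0,0,-30],"turn":0,"gripper":0},{"linear":[0,0,-60],"turn":0,"gripper":0},{"linear":[0,0,-90],"turn":0,"gripper":0},{"linear":[0,0,-110],"turn":0,"gripper":0},{"linear":[0,0,-110],"turn":0,"gripper":0},{"linear":[0,0,-110],"turn":0,"gripper":0},{"linear":[0,0,-110],"turn":0,"gripper":0}]'
python3 - <<'E'
from h import *
s,c,im=wrist('w_lift'); print(s['position'],s['tool_rot'],s['finger_gap'],s['ft_force'])
t=cam('top');a=vision.camera('scene');cv2.imwrite('pics/s_lift.png',cv2.resize(a[80:240,200:400,::-1],None,fx=2,fy=2))
p=np.array(s['position']); y=np.radians(s['tool_rot'][2])
d=(np.array([.57115,-.26325])-p[:2])*1000
print('tool dx,dy',np.cos(y)*d[0]+np.sin(y)*d[1], np.sin(y)*d[0]-np.cos(y)*d[1])
E
```

```text
t: 4.95
position: [0.5956, 0.0819, 0.2166]
tool_rot: [-179.9, 0.2, 9.7]
ft_force: [-0.8, 0.2, -1.0]
finger_gap: 0.064
grip_force: 39.5
[0.5956143 0.0818945 0.2166494] [-179.92208375    0.20117626    9.69345906] 0.06382276366157519 [-0.79962493  0.20615076 -1.01779268]
tool dx,dy -82.22935985659015 336.09754446459635
```

View pics/w_lift.png

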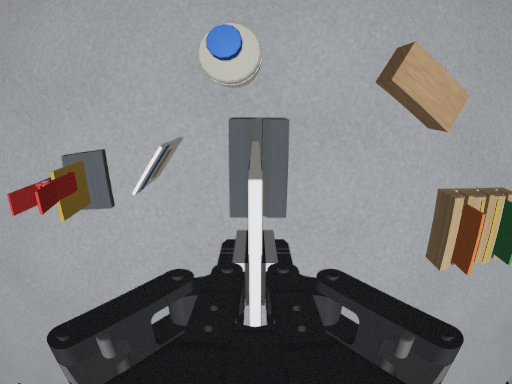

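The card is held straight, in line with the tool (edge at column ≈255), out of the stand. Carry it over the rack.

```bash
python3 -m inch '[{"linear":[-9,36,0],"turn":-0.2,"gripper":0},{"linear":[-19,80,0],"turn":-0.4,"gripper":0},{"linear":[-31,125,0],"turn":-0.5,"gripper":0},{"linear":[-42,170,0],"turn":-0.7,"gripper":0},{"linear":[-53,215,0],"turn":-0.8,"gripper":0},{"linear":[-64,260,0],"turn":-1,"gripper":0},{"linear":[-73,300,0],"turn":-1.1,"gripper":0},{"linear":[-80,327,0],"turn":-1.1,"gripper":0},{"linear":[-82,336,0],"turn":-1.1,"gripper":0},{"linear":[-82,336,0],"turn":-1.1,"gripper":0},{"linear":[-82,336,0],"turn":-1.1,"gripper":0},{"linear":[-82,336,0],"turn":-1.1,"gripper":0}]'
python3 - <<'E'
from h import *
s,c,im=wrist('w_over'); p=np.array(s['position']); y=np.radians(s['tool_rot'][2])
tl=lambda d:(np.cos(y)*d[0]+np.sin(y)*d[1], np.sin(y)*d[0]-np.cos(y)*d[1])
print(s['position'],s['tool_rot'],s['ft_force'])
print('to go',tl((np.array([.57115,-.26325])-p[:2])*1000))
for b in blobs(im,(21,120,120),(32,255,255),60): print(b.mean(0),rect(c,b,.0465))
for b in blobs(im,(0,0,200),(180,40,255),60): 
  r=rect(c,b,p[2]+.031); print('white',b.min(0),b.max(0),r, tl(r[:2]-p[:2]*1000))
E
```

```text
t: 6.25
position: [0.5727, -0.2615, 0.218]
tool_rot: [-179.9, 0.0, 10.9]
ft_force: [0.8, -0.5, -0.9]
finger_gap: 0.059
grip_force: 39.4
[ 0.57267243 -0.26152419  0.21799625] [-1.79919752e+02  3.62733418e-02  1.08938649e+01] [ 0.80267451 -0.51575811 -0.94458812]
to go (np.float64(-1.8211523471361097), np.float64(1.4069889499510837))
[272.42245989 173.76470588] [ 573.9 -280.1   98.9    7.    10.8]
[241.24324324 173.76216216] [ 567.4 -246.5   98.8    6.6   10.4]
white [248 180] [261 326] [ 579.2 -259.7   73.4    5.3   11.3] (np.float64(6.754693790578087), np.float64(-0.5576644602596903))
```

View pics/w_over.png

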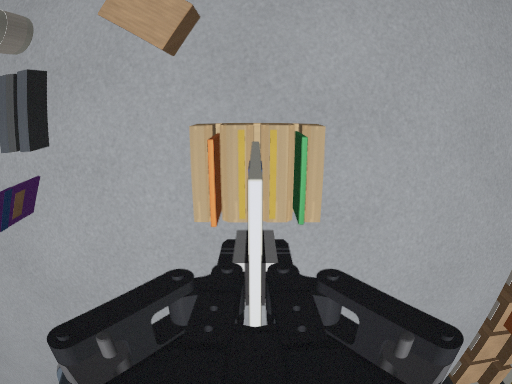

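Card hangs over the empty slot, with the strips at columns 241 and 272. Shift 1.8 mm across and lower.

```bash
python3 -m inch '[{"linear":[-0.8,1.8,0],"turn":0,"gripper":0},{"linear":[-0.8,1.8,20],"turn":0,"gripper":0},{"linear":[-0.8,1.8,40],"turn":0,"gripper":0},{"linear":[-0.8,1.8,55],"turn":0,"gripper":0},{"linear":[-0.8,1.8,65],"turn":0,"gripper":0},{"linear":[-0.8,1.8,72],"turn":0,"gripper":0},{"linear":[-0.8,1.8,77],"turn":0,"gripper":0},{"linear":[-0.8,1.8,82],"turn":0,"gripper":0},{"linear":[-0.8,1.8,86],"turn":0,"gripper":0},{"linear":[-0.8,1.8,90],"turn":0,"gripper":0},{"linear":[-0.8,1.8,90],"turn":0,"gripper":0}]'
```

```text
t: 7.4
position: [0.572, -0.2649, 0.1279]
tool_rot: [-179.9, 0.0, 10.8]
ft_force: [0.1, 1.5, -2.3]
finger_gap: 0.062
grip_force: 39.5
```

```bash
python3 -m inch '[{"linear":[0,0,4],"turn":0,"gripper":0},{"linear":[0,0,8],"turn":0,"gripper":0},{"linear":[0,0,12],"turn":0,"gripper":0},{"linear":[0,0,15],"turn":0,"gripper":0},{"linear":[0,0,17],"turn":0,"gripper":0},{"linear":[0,0,17],"turn":0,"gripper":0},{"linear":[0,0,17],"turn":0,"gripper":0}]'; python3 -m inch '[{"linear":[0,0,1],"turn":0,"gripper":0},{"linear":[0,0,1],"turn":0,"gripper":0},{"linear":[0,0,1],"turn":0,"gripper":0}]'
```

```text
t: 8.1
position: [0.5719, -0.2651, 0.1107]
tool_rot: [-179.9, 0.0, 10.8]
ft_force: [-0.1, 2.7, -2.2]
finger_gap: 0.066
grip_force: 39.3
t: 8.4
position: [0.572, -0.2651, 0.1103]
tool_rot: [-180.0, 0.0, 10.8]
ft_force: [-1.4, 4.0, -0.7]
finger_gap: 0.064
grip_force: 39.6
```

```bash
python3 -m inch '[{"linear":[0,0,1],"turn":0,"gripper":0},{"linear":[0,0,1],"turn":0,"gripper":0},{"linear":[0,0,1],"turn":0,"gripper":0}]'
```

```text
t: 8.7
position: [0.5721, -0.2652, 0.1094]
tool_rot: [-180.0, 0.0, 10.8]
ft_force: [-0.7, 4.1, 1.8]
finger_gap: 0.063
grip_force: 39.9
```

```bash
python3 -m inch '[{"linear":[0,0,0.5],"turn":0,"gripper":15},{"linear":[0,0,0.5],"turn":0,"gripper":30},{"linear":[0,0,0.5],"turn":0,"gripper":60},{"linear":[0,0,0.5],"turn":0,"gripper":85},{"linear":[0,0,0],"turn":0,"gripper":85},{"linear":[0,0,-15],"turn":0,"gripper":85},{"linear":[0,0,-45],"turn":0,"gripper":85},{"linear":[0,0,-90],"turn":0,"gripper":85},{"linear":[0,0,-140],"turn":0,"gripper":85},{"linear":[0,0,-140],"turn":0,"gripper":85},{"linear":[0,0,-140],"turn":0,"gripper":85},{"linear":[0,0,-140],"turn":0,"gripper":85}]'
python3 - <<'E'
from h import *
s,c,im=wrist('w_placed'); p=np.array(s['position'])
print(p,s['tool_rot'],s['ft_force'])
q=[]
for b in blobs(im,(21,120,120),(32,255,255),60): q.append(rect(c,b,.0465)); print(q[-1])
for b in blobs(im,(0,0,190),(180,40,255),60): print('white',b.min(0),b.max(0),rect(c,b,.14))
np.save('pics/placed_cam.npy',np.array([p,s['tool_rot']]))
E
```

```text
t: 9.9
position: [0.5715, -0.2649, 0.2489]
tool_rot: [-179.9, 0.1, 10.8]
ft_force: [0.6, 0.3, -0.8]
finger_gap: 0.997
grip_force: 0.0
[ 0.57151926 -0.26490949  0.24893671] [-1.79937854e+02  6.31926678e-02  1.07893242e+01] [ 0.56738665  0.27903313 -0.76115948]
[ 567.9 -246.5   98.7    7.    11. ]
[ 574.3 -280.2   98.7    6.    11.4]
white [252 140] [258 235] [ 571.  -264.6   87.6    5.1   10.9]
```

View pics/w_placed.png

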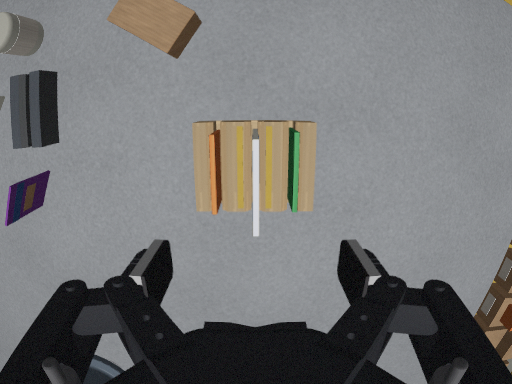

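Card stands in the middle slot between the strips (edge at column 256, rows 140–235), top measured at (571,-264.6), yaw 10.9°, neighbours undisturbed. Now over to the clip.

```bash
python3 -m inch '[{"linear":[7,-47,-40],"turn":0,"gripper":85},{"linear":[14,-94,-40],"turn":0,"gripper":85},{"linear":[21,-140,-40],"turn":0,"gripper":85},{"linear":[28,-187,-40],"turn":0,"gripper":85},{"linear":[35,-233,-40],"turn":0,"gripper":85},{"linear":[42,-280,-40],"turn":0,"gripper":85},{"linear":[49,-326,-40],"turn":0,"gripper":85},{"linear":[56,-373,-40],"turn":0,"gripper":85},{"linear":[63,-420,-40],"turn":0,"gripper":85},{"linear":[70,-466,-40],"turn":0,"gripper":85},{"linear":[77,-515,-40],"turn":0,"gripper":85},{"linear":[83,-559,-40],"turn":0,"gripper":85}]'
python3 -m inch '[{"linear":[0,0,0],"turn":0,"gripper":85},{"linear":[0,0,0],"turn":0,"gripper":85},{"linear":[0,0,0],"turn":0,"gripper":85},{"linear":[0,0,0],"turn":0,"gripper":85}]'
python3 - <<'E'
from h import *
s,c,im=wrist('w_clip'); print(s['position'],s['tool_rot'])
for b in blobs(im,(0,150,90),(6,255,255),60): print('red',b.min(0),b.max(0),rect(c,b,.142))
for b in blobs(im,(15,150,90),(32,255,255),60): print('yel',b.min(0),b.max(0),rect(c,b,.08))
cv2.imwrite('pics/z_clip.png',cv2.resize(im[100:250,160:360,::-1],None,fx=4,fy=4,interpolation=cv2.INTER_CUBIC))
E
```

```text
t: 11.15
position: [0.5479, 0.3012, 0.2873]
tool_rot: [180.0, 0.2, 10.8]
ft_force: [0.3, 0.5, 0.7]
finger_gap: 0.997
grip_force: 0.0
t: 11.55
position: [0.5493, 0.2976, 0.2888]
tool_rot: [180.0, 0.1, 10.7]
ft_force: [-0.6, 0.8, -0.6]
finger_gap: 0.995
grip_force: 0.0
[0.54926628 0.29763755 0.28876092] [1.79971062e+02 7.76500994e-02 1.06715222e+01]
red [220 151] [241 186] [554.8 323.8  35.8  21.   10.1]
red [247 151] [267 184] [560.7 297.9  33.7  19.7  11.2]
yel [  0 214] [ 13 283] [322.9 720.  153.   26.3  -2.6]
```

View pics/z_clip.png

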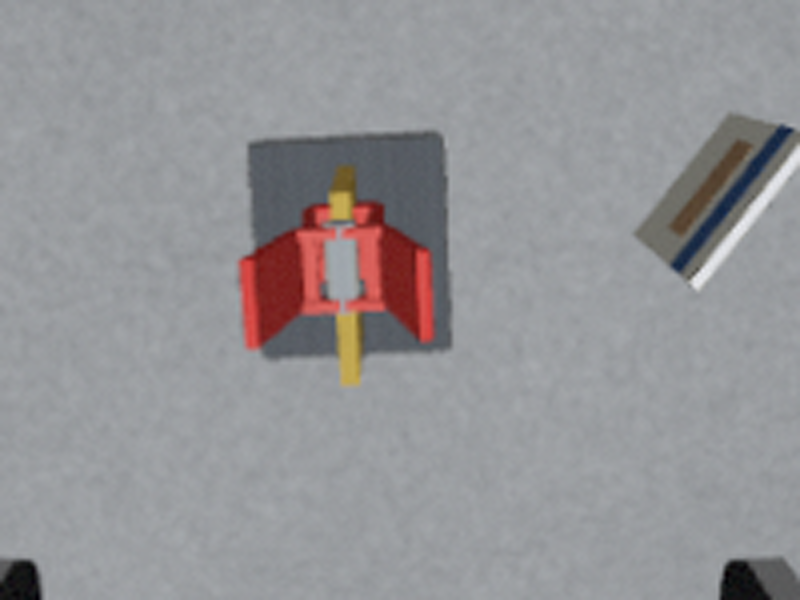

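The clip is astride the yellow plate, tails in a V: tail top edges at full-image ≈(223,176) and (266.5,174), pin at ≈(245,168).

```bash
python3 - <<'E'
from h import *
s=status.sense(); c=cam("wrist",s); p=np.array(s['position'])*1000; y=np.radians(s['tool_rot'][2])
f=lambda *a:np.array(a,float)/4+[160,100]
def seg(n,a,b,z):
    q=onz(c,[f(*a),f(*b)],z)*1000; d=q[1]-q[0]; print(n,q[:,:2].round(1).tolist(),'mid',q.mean(0)[:2].round(1),'len',np.linalg.norm(d).round(1),'ang',np.degrees(np.arctan2(d[1],d[0])).round(1)); return q.mean(0)
L=seg('left',(255,348),(249,258),.141); Rr=seg('right',(428,342),(424,250),.141)
seg('across',(426,296),(252,303),.141)
seg('outer',(434,297),(241,305),.141)
seg('plate',(349,385),(342,205),.08)
b=[seg('bL',(265,358),(248,142),.012),seg('bR',(450,348),(442,132),.012)]; print('base',np.mean(b,0))
g=(L+Rr)/2; d=(g-p)[:2]; print('centre',g,'tool',np.cos(y)*d[0]+np.sin(y)*d[1], np.sin(y)*d[0]-np.cos(y)*d[1],p)
E
```

```text
left [[534.8, 327.6], [557.5, 332.8]] mid [546.2 330.2] len 23.3 ang 12.9
right [[544.4, 284.6], [567.5, 290.2]] mid [556.  287.4] len 23.7 ang 13.6
across [[556.1, 287.5], [546.3, 330.2]] mid [551.2 308.8] len 43.8 ang 102.9
outer [[556.2, 285.4], [545.3, 332.8]] mid [550.7 309.1] len 48.6 ang 103.0
plate [[510.6, 300.3], [565.5, 312.4]] mid [538.1 306.4] len 56.2 ang 12.4
bL [[494.1, 330.4], [571.4, 349.4]] mid [532.7 339.9] len 79.6 ang 13.8
bR [[510.3, 264.3], [587.3, 282.7]] mid [548.8 273.5] len 79.1 ang 13.4
base [540.77904321 306.69122474  12.        ]
centre [551.06875212 308.79653949 141.        ] tool 3.6965117130644174 -10.635298225298403 [549.40346322 297.66098472 289.01962838]
```

```bash
python3 -m inch '[{"linear":[3.7,-10.6,0],"turn":-2.5,"gripper":85},{"linear":[3.7,-10.6,40],"turn":-2.5,"gripper":85},{"linear":[3.7,-10.6,85],"turn":-2.5,"gripper":85},{"linear":[3.7,-10.6,125],"turn":-2.5,"gripper":85},{"linear":[3.7,-10.6,155],"turn":-2.5,"gripper":85},{"linear":[3.7,-10.6,172],"turn":-2.5,"gripper":85},{"linear":[3.7,-10.6,180],"turn":-2.5,"gripper":85},{"linear":[3.7,-10.6,180],"turn":-2.5,"gripper":85},{"linear":[3.7,-10.6,180],"turn":-2.5,"gripper":85}]' 40
python3 - <<'E'
from h import *
s=status.sense(); p=np.array(s['position'])*1000; y=np.radians(s['tool_rot'][2]); d=np.array([551.1,308.8])-p[:2]
print(p,s['tool_rot'],np.cos(y)*d[0]+np.sin(y)*d[1], np.sin(y)*d[0]-np.cos(y)*d[1])
E
```

```text
t: 12.5
position: [0.5518, 0.3106, 0.1103]
tool_rot: [-180.0, -0.1, 13.3]
ft_force: [1.2, -0.3, -0.2]
finger_gap: 0.997
grip_force: 0.0
[551.80578094 310.637907   110.32913978] [-1.79982690e+02 -1.22668457e-01  1.32993026e+01] -1.1096413304422614 1.626261047301921
```

```bash
python3 -m inch '[{"linear":[-1,1.6,0],"turn":0,"gripper":70},{"linear":[-1,1.6,0],"turn":0,"gripper":55},{"linear":[-1,1.6,0],"turn":0,"gripper":45},{"linear":[-1,1.6,0],"turn":0,"gripper":35},{"linear":[-1,1.6,0],"turn":0,"gripper":25},{"linear":[-1,1.6,0],"turn":0,"gripper":15},{"linear":[-1,1.6,0],"turn":0,"gripper":15},{"linear":[-1,1.6,0],"turn":0,"gripper":15},{"linear":[-1,1.6,0],"turn":0,"gripper":15},{"linear":[-1,1.6,0],"turn":0,"gripper":15}]' 40; python3 - <<'E'
from h import *
s,c,im=wrist('w_sq'); print(s['finger_gap']*85.4)
cv2.imwrite('pics/z_sq.png',cv2.resize(im[120:384,130:380,::-1],None,fx=2.2,fy=2.2,interpolation=cv2.INTER_CUBIC))
E
```

```text
t: 13.5
position: [0.5502, 0.3086, 0.1093]
tool_rot: [-180.0, 0.0, 13.3]
ft_force: [0.3, -0.1, -0.5]
finger_gap: 0.311
grip_force: 41.1
26.539772747898326
```

View pics/z_sq.png

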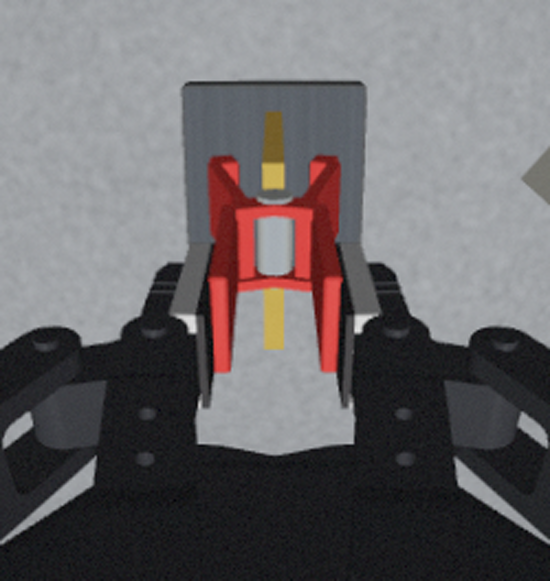

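Tails are squeezed parallel (gap ≈ 27 mm), jaws wide open and clear of the yellow plate, clip centred between the pads. Lift.

```bash
python3 -m inch '[{"linear":[0,0,-8],"turn":0,"gripper":15},{"linear":[0,0,-20],"turn":0,"gripper":15},{"linear":[0,0,-40],"turn":0,"gripper":15},{"linear":[0,0,-70],"turn":0,"gripper":15},{"linear":[0,0,-105],"turn":0,"gripper":15},{"linear":[0,0,-130],"turn":0,"gripper":15},{"linear":[0,0,-145],"turn":0,"gripper":15},{"linear":[0,0,-145],"turn":0,"gripper":15},{"linear":[0,0,-145],"turn":0,"gripper":15},{"linear":[0,0,-145],"turn":0,"gripper":15}]'
python3 - <<'E'
from h import *
s=status.sense(); p=np.array(s['position'])*1000; y=np.radians(s['tool_rot'][2]); d=np.array([571,-264.3])-p[:2]
print(p,s['tool_rot'],np.cos(y)*d[0]+np.sin(y)*d[1], np.sin(y)*d[0]-np.cos(y)*d[1])
E
```

```text
t: 14.55
position: [0.5494, 0.3082, 0.2533]
tool_rot: [180.0, 0.1, 13.3]
ft_force: [0.5, -0.0, -1.3]
finger_gap: 0.304
grip_force: 41.1
[549.35372314 308.23300529 253.26476211] [1.79985005e+02 1.32351171e-01 1.32879000e+01] -110.52664672038634 562.1800990917079
```

```bash
python3 -m inch '[{"linear":[-6,30,0],"turn":0.2,"gripper":15},{"linear":[-15,75,0],"turn":0.5,"gripper":15},{"linear":[-24,122,0],"turn":0.7,"gripper":15},{"linear":[-33,169,0],"turn":0.9,"gripper":15},{"linear":[-42,216,0],"turn":1.2,"gripper":15},{"linear":[-52,263,0],"turn":1.4,"gripper":15},{"linear":[-61,310,0],"turn":1.6,"gripper":15},{"linear":[-70,357,0],"turn":1.8,"gripper":15},{"linear":[-79,404,0],"turn":2,"gripper":15},{"linear":[-89,451,0],"turn":2.2,"gripper":15},{"linear":[-97,495,0],"turn":2.4,"gripper":15},{"linear":[-104,530,0],"turn":2.5,"gripper":15}]'
python3 -m inch '[{"linear":[-4,20,0],"turn":0,"gripper":15},{"linear":[-6,32,0],"turn":0,"gripper":15},{"linear":[-6,32,0],"turn":0,"gripper":15},{"linear":[-6,32,0],"turn":0,"gripper":15},{"linear":[-6,32,0],"turn":0,"gripper":15},{"linear":[-6,32,0],"turn":0,"gripper":15}]'
python3 - <<'E'
from h import *
s,c,im=wrist('w_hov'); p=np.array(s['position'])*1000; y=np.radians(s['tool_rot'][2]); d=np.array([571,-264.3])-p[:2]
print(p,s['tool_rot'],'togo',np.cos(y)*d[0]+np.sin(y)*d[1], np.sin(y)*d[0]-np.cos(y)*d[1])
for b in blobs(im,(21,120,120),(32,255,255),60): print(rect(c,b,.0465))
for b in blobs(im,(0,0,190),(180,40,255),60): print('white',b.min(0),b.max(0),rect(c,b,.14))
cv2.imwrite('pics/z_hov.png',cv2.resize(im[80:384,130:380,::-1],None,fx=1.95,fy=1.95,interpolation=cv2.INTER_CUBIC))
E
```

```text
t: 15.75
position: [0.5701, -0.2338, 0.2527]
tool_rot: [-179.9, 0.1, 10.7]
ft_force: [0.2, 0.6, -0.5]
finger_gap: 0.311
grip_force: 41.1
t: 16.35
position: [0.5711, -0.262, 0.2545]
tool_rot: [-180.0, 0.0, 10.9]
ft_force: [0.5, -0.1, -0.2]
finger_gap: 0.307
grip_force: 41.1
[ 571.06378018 -262.04653765  254.50394657] [-1.79977335e+02  3.82594738e-04  1.09024547e+01] togo -0.48884325171293563 2.200725501536684
[ 567.7 -247.    98.9    6.2   10.3]
[ 574.2 -280.1   98.9    6.1   11.6]
white [255 139] [261 205] [ 584.8 -261.7   60.2    5.4   10.9]
```

View pics/z_hov.png

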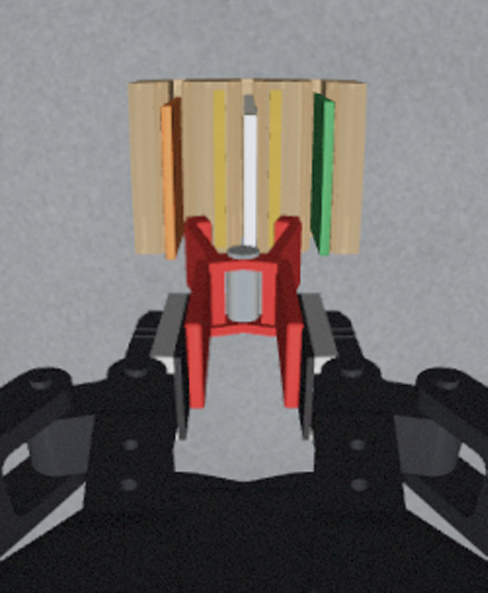

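Clip is held open in front of and above the card; pin at image column ≈254.5, card edge at ≈258, so it needs ~2.7 mm across. Align, then lower.

```bash
python3 -m inch '[{"linear":[-1.4,2.7,0],"turn":0,"gripper":15},{"linear":[-1.4,2.7,0],"turn":0,"gripper":15},{"linear":[-1.4,2.7,15],"turn":0,"gripper":15},{"linear":[-1.4,2.7,30],"turn":0,"gripper":15},{"linear":[-1.4,2.7,30],"turn":0,"gripper":15},{"linear":[-1.4,2.7,30],"turn":0,"gripper":15}]'
python3 - <<'E'
from h import *
s,c,im=wrist('w_h2'); p=np.array(s['position']); y=np.radians(s['tool_rot'][2])
tl=lambda d:(np.cos(y)*d[0]+np.sin(y)*d[1], np.sin(y)*d[0]-np.cos(y)*d[1])
print(p,s['tool_rot'],'togo',tl((np.array([.571,-.2644])-p[:2])*1000))
for b in blobs(im,(0,0,190),(180,40,255),60): print('white',b.min(0),b.max(0),rect(c,b,.14))
for b in blobs(im,(0,150,60),(8,255,255),200): 
  print('red',b.min(0),b.max(0))
  q=b[(b[:,1]>b[:,1].max()-6)]  # tail top ends, ~32 mm above TCP
  w=onz(c,q,p[2]+.032)*1000-p*1000; v=np.array(tl(w.T)); print('tails y',v[1].min(),v[1].max(),'x',v[0].min())
E
```

```text
t: 17.0
position: [0.57, -0.2667, 0.2243]
tool_rot: [-180.0, 0.0, 10.8]
ft_force: [-0.1, -0.3, -0.4]
finger_gap: 0.312
grip_force: 41.1
[ 0.57001284 -0.26667334  0.22430956] [-1.79980059e+02  1.59647723e-02  1.07841482e+01] togo (np.float64(1.3950876724312196), np.float64(-2.048483557816689))
white [249 141] [256 205] [ 588.8 -260.7   51.6    5.4   10.8]
red [225 191] [285 288]
tails y -13.051981868731712 11.993787379288007 x -5.894011079506708
```

```bash
python3 -m inch '[{"linear":[0.5,-1.7,0],"turn":0,"gripper":15},{"linear":[0.5,-1.7,0],"turn":0,"gripper":15},{"linear":[0.5,-1.7,10],"turn":0,"gripper":15},{"linear":[0.5,-1.7,20],"turn":0,"gripper":15},{"linear":[0.5,-1.7,30],"turn":0,"gripper":15},{"linear":[0.5,-1.7,40],"turn":0,"gripper":15},{"linear":[0.5,-1.7,51],"turn":0,"gripper":15},{"linear":[0.5,-1.7,51],"turn":0,"gripper":15},{"linear":[0.5,-1.7,51],"turn":0,"gripper":15},{"linear":[0.5,-1.7,51],"turn":0,"gripper":15},{"linear":[0.5,-1.7,51],"turn":0,"gripper":15}]'
python3 - <<'E'
from h import *
s,c,im=wrist('w_h3'); p=np.array(s['position']); y=np.radians(s['tool_rot'][2])
tl=lambda d:(np.cos(y)*d[0]+np.sin(y)*d[1], np.sin(y)*d[0]-np.cos(y)*d[1])
print(p,s['tool_rot'])
for b in blobs(im,(0,0,190),(180,40,255),40):
  r=rect(c,b,.14); k=(.571-r[0]/1000); q=np.array([.571,r[1]/1000+k*np.tan(np.radians(10.8))]); print('white',b.min(0),b.max(0),r,'card in tool',np.array(tl(q-p[:2]))*1000)
for b in blobs(im,(0,150,60),(8,255,255),200):
  q=b[(b[:,1]>b[:,1].max()-6)]; w=onz(c,q,p[2]+.032)*1000-p*1000; v=np.array(tl(w.T)); print(b.min(0),b.max(0),'tails y',v[1].min(),v[1].max())
# two-view heights: scene camera, red clip and card around the spot
a=vision.camera('scene'); S=cam('scene'); cv2.imwrite('pics/s_end.png',a[...,::-1])
o=proj(S,[.571,-.2643,.14])[0]; print('card top proj',o)
for b in blobs(a,(0,0,165),(180,60,255),15):
  if abs(b.mean(0)-o).max()<60: print('scene white',b.min(0),b.max(0))
for b in blobs(a,(0,140,60),(6,255,255),10): print('scene red',b.min(0),b.max(0))
yy=np.radians(10.8); n=np.array([-np.sin(yy),np.cos(yy),0]); X=np.array([np.cos(yy),np.sin(yy),0])
print('exp tips',proj(S,[[.571,-.2643,.111]+k*n*.0135+X*.012 for k in(1,-1)]),'card ends',proj(S,[[.571,-.2643,.14]+k*X*.045 for k in(1,-1)]))
E
```

```text
t: 18.15
position: [0.5706, -0.2651, 0.1739]
tool_rot: [179.9, -0.1, 10.8]
ft_force: [-0.2, 1.0, -1.5]
finger_gap: 0.309
grip_force: 41.1
[ 0.5706031  -0.26512197  0.17394599] [ 1.79944587e+02 -5.46528610e-02  1.07937804e+01]
white [250 152] [258 205] [ 597.7 -258.9   33.5    5.    10.8] card in tool [ 0.60125021 -1.03437697]
white [250 251] [258 279] [ 538.3 -270.2   22.4    5.4   11.1] card in tool [ 0.60708494 -1.06498176]
[224 191] [285 288] tails y -13.091368857918644 11.95276902023038
card top proj [101.51455704 206.93652189]
scene white [104 211] [114 224]
scene red [ 96 179] [119 215]
scene red [ 90 199] [102 225]
exp tips [[116.33575525 216.80397338]
 [102.30249493 224.81346942]] card ends [[113.46846637 224.11514349]
 [ 90.2659513  190.77147192]]
```

```bash
python3 -m inch '[{"linear":[0,-0.4,0],"turn":0,"gripper":15},{"linear":[0,-0.4,0],"turn":0,"gripper":15},{"linear":[0,-0.4,0],"turn":0,"gripper":15},{"linear":[0,-0.4,0],"turn":0,"gripper":15}]' && python3 -c "
from workcell import close_job
print(close_job())"
```

```text
t: 18.65
position: [0.5701, -0.2645, 0.1733]
tool_rot: [180.0, -0.0, 10.8]
ft_force: [0.4, 0.2, -0.7]
finger_gap: 0.31
grip_force: 41.1
the job is handed in; nothing more can be done
None
```

I handed the job in at 18.7 s: the card stands in the rack's empty slot and the clip is held wide open astride the middle of its top edge without touching, about 0.5 mm off centre across the card by camera. No verdict came back, and I viewed 11 pictures, one over the limit of 10.

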